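# Find top dead centre of a shaker's eccentric hub with a plunger gauge

## Task

Slide the gauge up by its tab until its plunger bears lightly on the eccentric under the hub's flange, pressed in by a few millimetres and well short of half its travel. Then turn the hub by its bar grip, watching the plunger, to find the eccentric's high spot, and leave the hub standing with that high spot against the plunger, where the plunger is pressed in as far as a full turn would ever press it. Never run the plunger to the end of its travel or lean hard sideways on the hub (its spindle is rubber-mounted and must not be pushed more than 4 mm off its place), leave the small things on the bench where they are, and let go at the end.

Things in the scene. Friction and masses are not known exactly. Their poses are not given: they have to be found in the camera images.
- fixture: Aluminium base plate 300 x 100 x 12 mm, fixed to the bench; origin at the centre of its underside, its x axis lies along its length from the gauge to the hub, z up. The hub turns about a vertical spindle at x = +95 mm, y = 0; the gauge slides along the x axis on a rail.
- spindle (a point): Point on the hub's axis of rotation, 38 mm over the bench, at the height of the plunger. The spindle's bearing sits in a rubber mount that gives 1 mm for each 5 N pushed sideways and springs back when let go; this point moves with it. More than 4 mm (20 N) would spoil the bearing.
- hub_grip (a point): Point on the hub's axis, 84 mm over the bench, where the bar grip on top of the hub is best pinched. The bar is 46 mm long along this point's x axis, 14 mm thick along its y axis, and stands from 59 to 93 mm over the bench, on a round boss (radius 20 mm, top at 60 mm) and a round flange (radius 44 mm, top at 52 mm) that hides the eccentric below it.
- hub (a joint): Angle of the hub (rad), growing anticlockwise from above, without end; 0.08 N m of friction holds it where it is left. It does not tell where the high spot is: that differs each time. The eccentric below is a disc of 32 mm radius, its centre 5 mm off the axis, turning with the hub; over a turn the plunger, if it never lifts off, swings 10 mm as a cosine of this angle.
- tab (a point): Centre of the upper part of the upright tab at the back of the gauge, 95 mm over the bench; the tab is a plate 10 mm thick along the fixture's x axis, 40 mm wide, top edge at 105 mm. Pinch it from above and move it along the fixture's x axis.
- gauge (a joint): Position of the gauge on its rail (m), 0 to 0.045, growing towards the hub; about 7 N of friction holds it where it is left. Behind the plunger stands a round housing of 31 mm radius, top at 54 mm, 50 mm ahead of the tab, with a white dial on top.
- plunger_tip (a point): Centre of the ball (radius 4 mm) at the plunger's end, 38 mm over the bench, 70 mm ahead of the dial's centre while the plunger is out. With the ball resting on the high spot it lies 41 mm from the spindle axis, on the low spot 31 mm.
- plunger (a joint): How far the sprung plunger is pressed in (m): 0 right out (touching nothing), 0.020 at the end of its travel. The spring pushes with 1 N at 0 and 3.4 N at 0.020. The dial's pointer turns clockwise with it: at the long mark nearest the hub at 0, half a turn on at 0.010; one mark is 1 mm.
- driver_wood: Screwdriver 178 mm long lying beside the fixture on the robot's side; bystander.
- vial_small: Small vial, 18 mm wide, 48 mm high, standing beside the fixture; bystander.
- petri_small: Covered petri dish, 57 mm wide, 6 mm high, lying behind the fixture; bystander.
- tube_rack: Low rack, 100 x 42 x 16 mm, lying behind the fixture; bystander.
- jar_cap: Open white jar cap, 60 mm wide, 22 mm high, behind the fixture; bystander.

How it is judged:
By the outcome, as a careful person would: the job done as asked, in the order asked, and still so for the second after the job is handed in, with the robot touching nothing.
It also fails if it takes over 72 s, if anything falls off the work surface, if the arm or the gripper's body presses on something with over 40 N, if the wrist force passes 120 N, or if a joint passes its speed limit or range.

## Robot

A 6-joint arm with a two-finger parallel gripper is mounted at the origin on the work surface; the furniture and walls round the work are solid. World frame = base frame: x ahead of the robot, y to its left, z up, the work surface at z = 0. Lengths are in m, angles in rad, forces in N, time in s.
With the tool pointing down it reaches from about 0.3 to 0.85 m from the base axis. Payload 5.4 kg.
Tool frame: the origin (TCP) lies between the finger pads; the fingertips stand 19 mm ahead of it and the grasp point (between the pads) is the TCP; z points along the fingers, y is the direction in which the jaws open and shut (so a half turn about z gives the same grasp; the last joint's range is limited). The gripper opens to 85 mm and grips with 20 to 120 N. Pads are 22 mm wide; open, the fingers measure 114 mm over their backs; the gripper's body (76 mm by 85 mm) begins 54 mm behind the grasp point. The pads swing forward as they close: fully open they stand 13 mm farther back than shut.
Start: joints at [-1.394, 0.158, 1.597, -0, 1.386, -0.21], TCP at [0.217, -0.533, 0.25] pointing down, gripper open.
Joint ranges: [-2.91, 2.91], [-0.94, 2.29], [0.18, 2.7], [-1.29, 4.43], [0.17, 2.64], [-3, 3]. Speed limits (rad/s): [2.57, 2.57, 3.14, 3.14, 3.14, 3.14].

## Interface

Orientations are given as [roll, pitch, yaw] about the fixed x, y, z axes, in that order (R = Rz(yaw) Ry(pitch) Rx(roll)).
In Python, from cell import env, viewer gives the robot as it stands. The module is installed in compiled form; this text tells all that it offers.
- The arm moves only by the tool step_arm, never from a script. Its argument "deltas" is a list of rows, each an object of numbers: "x", "y", "z": the shift along the tool's x, y, z as a fraction of full scale; "turn": the turn about the tool's z as a fraction of full scale. A call has 1 to 12 rows; each row shifts and turns the commanded pose from where the row before left it, along the tool's axes as they then stand; what a row does not reach is not made up. Full scale, the value 1, is 0.15 m for a shift and 2 pi rad for a turn. A row lasts 1/10 s, in which the tool goes at most 50 mm and 8.59 degrees, less where a joint would pass 70% of its speed; a pose out of reach is approached as far as the arm can. A call with a number of a shift or a turn outside -1 to 1 is refused whole. A call with a gripper value outside its range is refused whole. "gripper" is the gripper command: -1 is shut, 1 is fully open, values between are in proportion, set as the call begins (left out, the last holds). The fingers move at their own pace and stop on an object; "grip_force" is the grip in N (left out, the last holds). Time passes only in rows, so rows that do not move let the fingers close. It gives the time, the measured TCP pose, the force and the opening at its end, in the units of the state.
- env.read_state(): the state, without advancing time (a new reading comes with each control period).
- viewer.camera(name): name is "scene" or "top"; returns a dict with "pixels" (420x560x3 uint8, red, green, blue), "fx", "fy", "cx", "cy" (pixels), "D" ([k1, k2, p1, p2, k3] as OpenCV has them; the pictures are not rectified), "position" and "attitude" of the camera in the world. Camera axes: x right, y down, z forward; pixel columns grow to the right and rows downward; lengths in m; the calibration is good to about 2 mm. A picture is of the moment at which its call begins. There is no depth.
- env.hand_in(): hands the job in, once; it reports no verdict.
The state is a dict: "clock": time; "joint_positions": joint angles; "qd": joint speeds; "effort": joint torques, N m; "ee_pos": TCP position; "eef_rot": TCP orientation; "ft_force": force on the tool from outside, world axes, zero at the start; "moment": the same for the moment, N m; "gripper_width": finger opening in m.
Only numpy, scipy, OpenCV 4.12 (cv2) and the standard library are available. Lean on these libraries where they do the work, as an engineer would, in place of code of your own. Each camera call takes 0.05 s, during which the arm holds its last target.

## Working session

There is one attempt and no reset: what is moved stays moved. The work goes in short steps, Python scripts to look and compute and a tool call to move; the robot and the scene stay as the last step left them, time stands still between calls to the robot, and variables do not carry over. Pictures are saved under pics/ and viewed, and the job is handed in when it is done.

Besides the shell and the picture viewer there is one more tool, called after "Emit:" as a command line: name --argument value ..., lists and objects as JSON in quotes. step_arm: Moves the arm, as the interface text tells. Its arguments: {"type":"object","properties":{"deltas":{"type":"array"},"gripper":{"type":"number"},"grip_force":{"type":"number"}},"required":["deltas"]}

```bash
mkdir -p pics
python3 - <<'E'
from cell import env, viewer
import cv2
s=env.read_state()
for k in s: print(k,s[k])
for n in ["scene","top"]:
    c=viewer.camera(n); cv2.imwrite(f"pics/{n}0.png",c["pixels"][:,:,::-1])
    print({k:c[k] for k in c if k!="pixels"})
E
```

```text
clock 0.0
joint_positions [-1.39410496e+00  1.59022987e-01  1.59825350e+00  5.75522709e-06
  1.38617167e+00 -2.10119046e-01]
qd [-0.0013883  -0.00082767  0.0010589  -0.00045823 -0.00128555 -0.00015676]
effort [ 5.92964971e-04 -3.95996439e+01 -3.31428087e+01 -1.34233028e-04
  8.38041451e-03 -3.38238988e-05]
ee_pos [ 0.21678147 -0.53196157  0.24932084]
eef_rot [-3.13977914e+00 -3.92545296e-04  3.86808993e-01]
ft_force [ 0.61396802  0.21879541 -0.72913137]
moment [ 0.05666634 -0.01126882 -0.02441609]
gripper_width 0.08518768642892983
{'fx': 524.2479550383296, 'fy': 524.2479550383296, 'cx': 282.1886459992825, 'cy': 211.59763943437565, 'D': array([-0.0556989,  0.       ,  0.       ,  0.       ,  0.       ]), 'position': array([-0.04593387, -0.43965889,  0.50609649]), 'attitude': array([-2.05805216,  0.01911397, -0.88487794])}
{'fx': 441.02809309456546, 'fy': 441.02809309456546, 'cx': 283.2782267793408, 'cy': 214.03362105534174, 'D': array([-0.08308156,  0.        ,  0.        ,  0.        ,  0.        ]), 'position': array([0.45811692, 0.07237265, 0.92911267]), 'attitude': array([-3.01930077e+00,  2.71691938e-03, -1.59538624e+00])}
```

View pics/scene0.png

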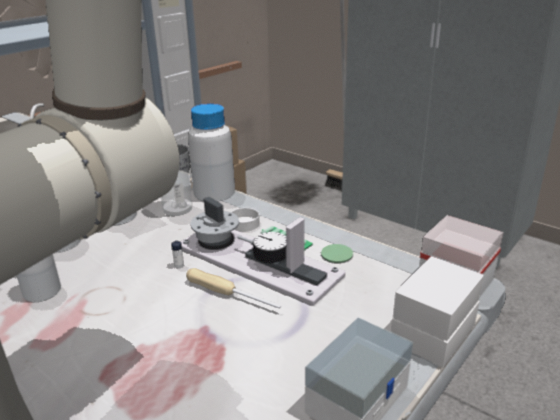

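View pics/top0.png

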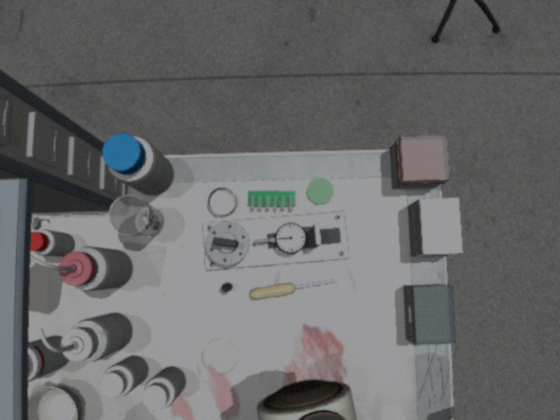

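```bash
cat > h.py <<'E'
from cell import env, viewer
import cv2, numpy as np
from scipy.spatial.transform import Rotation as Ro
def cam(n,save=None,crop=None,k=5):
    c=viewer.camera(n)
    if save:
        p=c["pixels"][:,:,::-1]
        if crop: x0,y0,x1,y1=crop; p=cv2.resize(p[y0:y1,x0:x1],None,fx=k,fy=k,interpolation=cv2.INTER_CUBIC)
        cv2.imwrite(f"pics/{save}.png",p)
    return c
def KR(c): return np.array([[c["fx"],0,c["cx"]],[0,c["fy"],c["cy"]],[0,0,1]]),Ro.from_euler("xyz",c["attitude"]).as_matrix()
def onz(c,uv,z):
    K,R=KR(c); q=cv2.undistortPoints(np.array(uv,float).reshape(-1,1,2),K,c["D"])[:,0]
    d=np.c_[q,np.ones(len(q))]@R.T; p=c["position"]
    return p+d*((z-p[2])/d[:,2])[:,None]
def proj(c,P):
    K,R=KR(c); rv=cv2.Rodrigues(R.T)[0]; return cv2.projectPoints(np.array(P,float).reshape(-1,1,3),rv,-R.T@c["position"],K,c["D"])[0][:,0]
E
python3 - <<'E'
from h import *
cam("top","top1",(195,170,355,290)); cam("scene","scene1",(180,190,350,310),4)
E
```

```text
(no output)
```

View pics/top1.png

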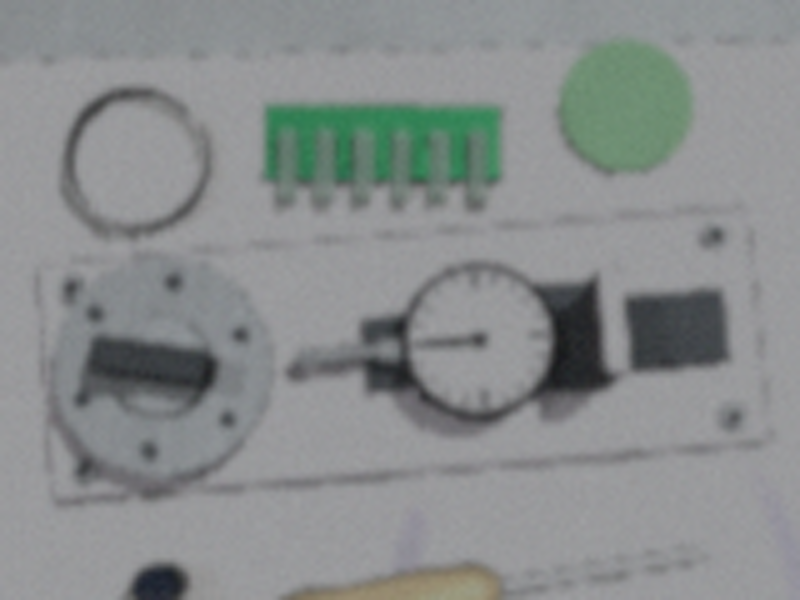

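View pics/scene1.png

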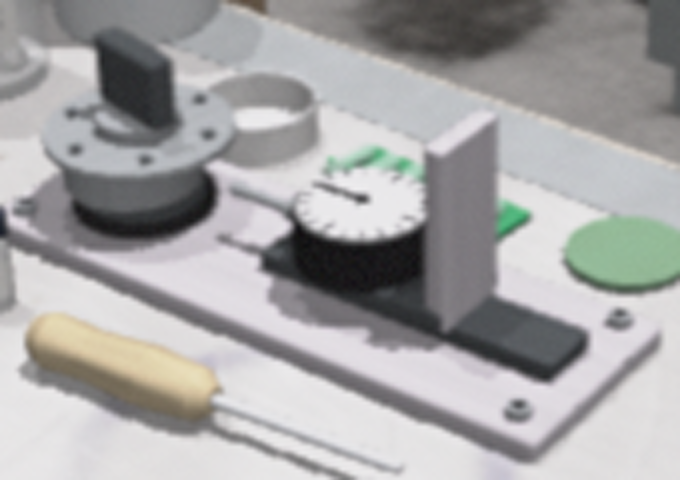

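Run:
```python
from h import *
c=cam("top")
f=lambda L:[(195+(x+.5)/5-.5,170+(y+.5)/5-.5) for x,y in L]
P=onz(c,f([(40,268),(750,208),(770,440),(55,500)]),.012); print(P)
ctr=P.mean(0); ax=(P[0]+P[3]-P[1]-P[2])[:2]; print(np.linalg.norm(ax)/2, np.linalg.norm((P[0]+P[1]-P[2]-P[3])[:2])/2)
ax/=np.linalg.norm(ax); print("ctr",ctr,"ax",ax,"yaw",np.arctan2(ax[1],ax[0]))
print("spindle from plate",ctr[:2]+.095*ax)
g=c["pixels"]
print("flange",onz(c,f([(163,370)]),.052),"dial",onz(c,f([(480,340)]),.054))
print("bar ends z93",onz(c,f([(92,354),(215,372)]),.093))
print("tip z38",onz(c,f([(297,368)]),.038))
s=cam("scene")
f2=lambda L:[(180+(x+.5)/4-.5,190+(y+.5)/4-.5) for x,y in L]
print("tabtop scene",onz(s,f2([(427,152),(452,158),(497,118),(476,110)]),.105))
print("dial scene",onz(s,f2([(362,199)]),.054))
print("bar top scene",onz(s,f2([(97,32),(160,72),(173,66),(118,28)]),.093))
print("plate corners scene",onz(s,f2([(537,445),(660,328)]),.012))
```

```text
[[ 0.55571963  0.24168049  0.012     ]
 [ 0.57364593 -0.05675414  0.012     ]
 [ 0.47644953 -0.06114419  0.012     ]
 [ 0.45889838  0.23585933  0.012     ]]
0.2982470619727206 0.09714308854971296
ctr [0.51617837 0.08991037 0.012     ] ax [-0.05947662  0.9982297 ] yaw 1.6303080683612958
spindle from plate [0.51052809 0.18474219]
flange [[0.5094223  0.18520731 0.052     ]] dial [[0.5181823  0.05872399 0.054     ]]
bar ends z93 [[0.51373602 0.20695583 0.093     ]
 [0.50580118 0.16016027 0.093     ]]
tip z38 [[0.50976528 0.13271833 0.038     ]]
tabtop scene [[ 0.49808545  0.00716885  0.105     ]
 [ 0.50029523 -0.00338712  0.105     ]
 [ 0.53619064  0.00218262  0.105     ]
 [ 0.53640087  0.01288588  0.105     ]]
dial scene [[0.51975623 0.06066483 0.054     ]]
bar top scene [[0.5090102  0.20557971 0.093     ]
 [0.49867696 0.15519897 0.093     ]
 [0.50607566 0.15472444 0.093     ]
 [0.51752939 0.20097634 0.093     ]]
plate corners scene [[ 0.47431728 -0.06399947  0.012     ]
 [ 0.56843253 -0.05783438  0.012     ]]
```

Emit:
step_arm --deltas '[{"z": -0.11, "turn": 0.0174}, {"z": -0.11, "turn": 0.0174}, {"z": -0.11, "turn": 0.0174}, {"x": 0.14, "y": -0.217}, {"x": 0.14, "y": -0.217}, {"x": 0.14, "y": -0.217}, {"x": 0.14, "y": -0.217}, {"x": 0.14, "y": -0.217}, {"x": 0.14, "y": -0.217}, {"x": 0.14, "y": -0.217}, {"x": 0.14, "y": -0.217}]' --gripper 0.2 --grip_force 25

```text
$.deltas[0]: bad value
```

Emit:
step_arm --deltas '[{"x": 0, "y": 0, "z": -0.11, "turn": 0.0174}, {"x": 0, "y": 0, "z": -0.11, "turn": 0.0174}, {"x": 0, "y": 0, "z": -0.11, "turn": 0.0174}, {"x": 0.14, "y": -0.217, "z": 0, "turn": 0}, {"x": 0.14, "y": -0.217, "z": 0, "turn": 0}, {"x": 0.14, "y": -0.217, "z": 0, "turn": 0}, {"x": 0.14, "y": -0.217, "z": 0, "turn": 0}, {"x": 0.14, "y": -0.217, "z": 0, "turn": 0}, {"x": 0.14, "y": -0.217, "z": 0, "turn": 0}, {"x": 0.14, "y": -0.217, "z": 0, "turn": 0}, {"x": 0.14, "y": -0.217, "z": 0, "turn": 0}]' --gripper 0.2 --grip_force 25

```text
clock: 1.4
ee_pos: [0.3698, -0.2612, 0.2999]
eef_rot: [3.141, -0.0, 0.058]
ft_force: [0.7, 0.5, 0.1]
gripper_width: 0.0519
```

Emit:
step_arm --deltas '[{"x": 0.137, "y": -0.2155, "z": 0, "turn": 0}, {"x": 0.137, "y": -0.2155, "z": 0, "turn": 0}, {"x": 0.137, "y": -0.2155, "z": 0, "turn": 0}, {"x": 0.137, "y": -0.2155, "z": 0, "turn": 0}, {"x": 0.137, "y": -0.2155, "z": 0, "turn": 0}, {"x": 0.137, "y": -0.2155, "z": 0, "turn": 0}, {"x": 0.137, "y": -0.2155, "z": 0, "turn": 0}, {"x": 0.137, "y": -0.2155, "z": 0, "turn": 0}, {"x": 0, "y": 0, "z": 0.233, "turn": 0}, {"x": 0, "y": 0, "z": 0.233, "turn": 0}, {"x": 0, "y": 0, "z": 0.233, "turn": 0}, {"x": 0, "y": 0, "z": 0.233, "turn": 0}]'

```text
clock: 2.6
ee_pos: [0.5181, 0.0054, 0.1588]
eef_rot: [3.141, -0.0, 0.059]
ft_force: [0.5, 0.5, 0.3]
gripper_width: 0.0512
```

Run:
```python
from h import *
print(env.read_state()["ee_pos"])
cam("top","top2",(195,150,355,290)); cam("scene","scene2",(180,170,350,310),4)
```

```text
[0.51814143 0.00535104 0.15876327]
```

View pics/top2.png

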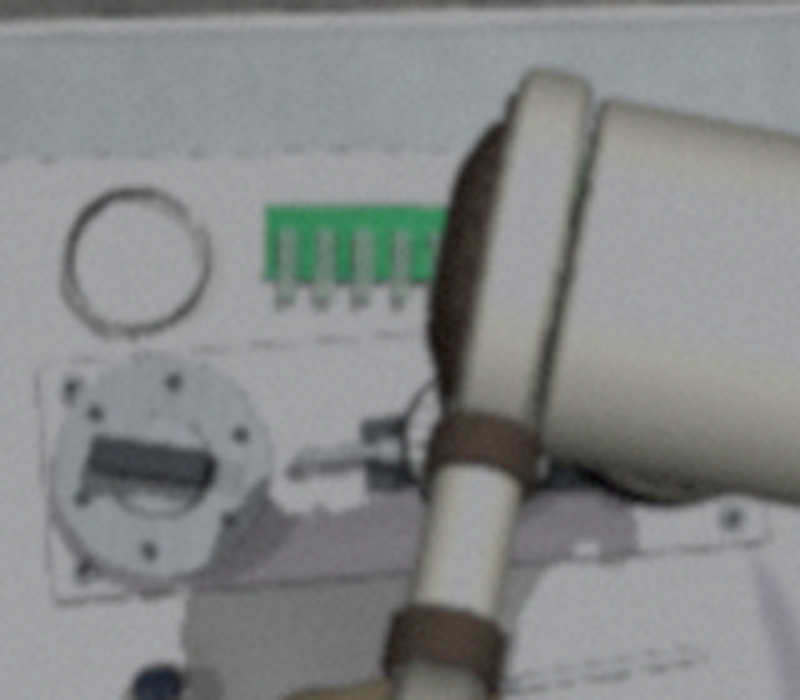

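View pics/scene2.png

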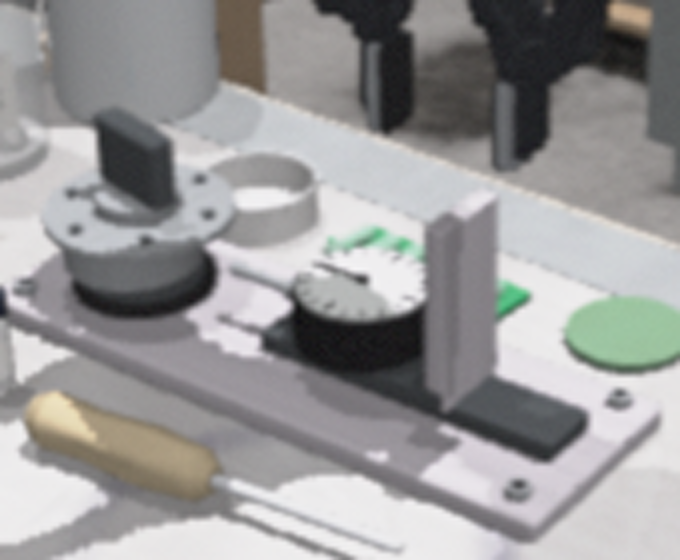

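Emit:
step_arm --deltas '[{"x": 0, "y": 0, "z": 0.138, "turn": 0}, {"x": 0, "y": 0, "z": 0.138, "turn": 0}, {"x": 0, "y": 0, "z": 0.138, "turn": 0}]'

```text
clock: 3.0
ee_pos: [0.5198, 0.0048, 0.0996]
eef_rot: [3.141, -0.003, 0.059]
ft_force: [0.4, 0.6, -0.8]
gripper_width: 0.0509
```

Run:
```python
from h import *
print(env.read_state()["ee_pos"])
cam("scene","scene3",(180,170,350,310),4)
```

```text
[0.51983086 0.00476309 0.09962949]
```

View pics/scene3.png

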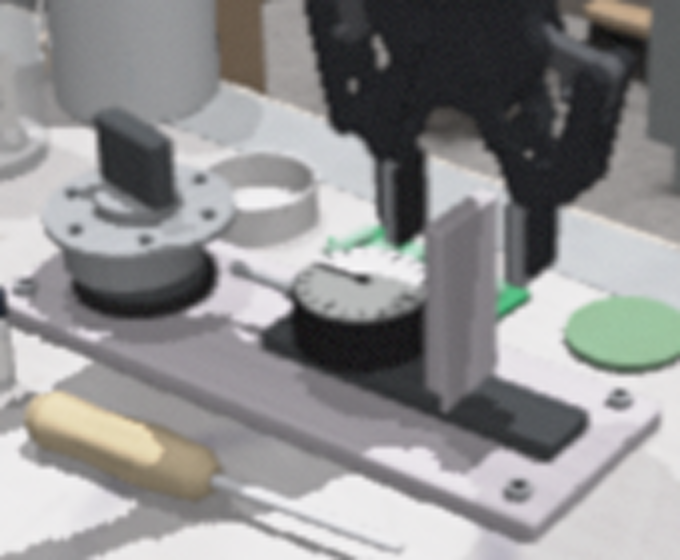

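Emit:
step_arm --deltas '[{"x": 0, "y": 0, "z": 0.02, "turn": 0}, {"x": 0, "y": 0, "z": 0, "turn": 0}, {"x": 0, "y": 0, "z": 0, "turn": 0}, {"x": 0, "y": 0, "z": 0, "turn": 0}, {"x": 0, "y": 0, "z": 0, "turn": 0}, {"x": 0, "y": 0, "z": 0, "turn": 0}]' --gripper -1 --grip_force 25

```text
clock: 3.65
ee_pos: [0.5194, 0.0055, 0.0968]
eef_rot: [-3.141, -0.003, 0.059]
ft_force: [-0.4, 4.1, 6.6]
gripper_width: 0.0095
```

Run:
```python
from h import *
print(env.read_state()["ee_pos"])
cam("scene","scene4",(180,170,350,310),4)
cam("top","top4",(195,150,355,290))
```

```text
[0.51943363 0.00545265 0.09679643]
```

View pics/scene4.png

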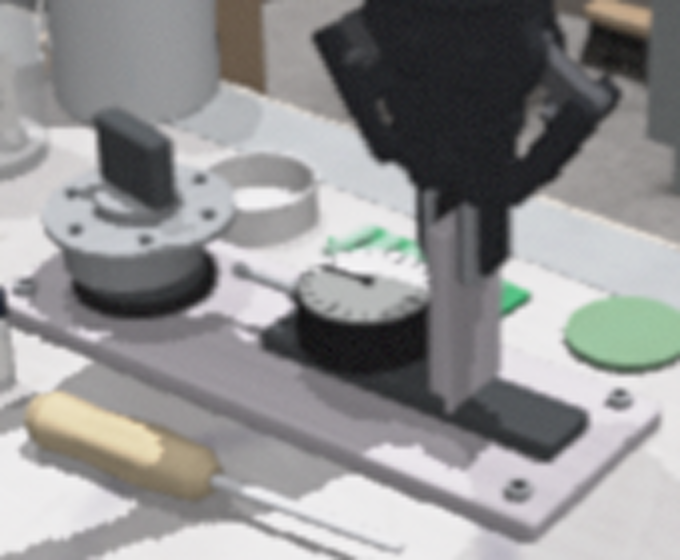

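View pics/top4.png

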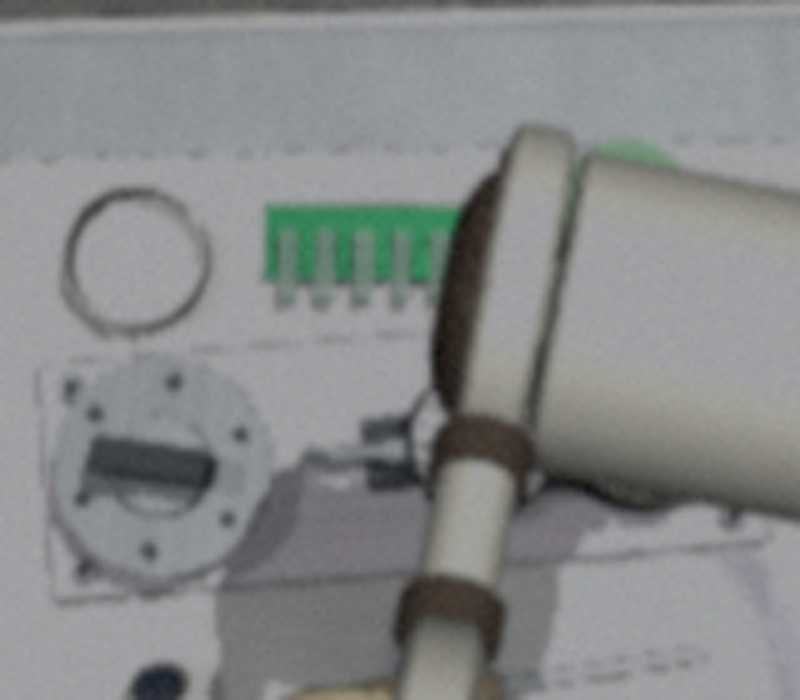

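Emit:
step_arm --deltas '[{"x": 0, "y": -0.038, "z": 0, "turn": 0}, {"x": 0, "y": -0.038, "z": 0, "turn": 0}, {"x": 0, "y": -0.038, "z": 0, "turn": 0}, {"x": 0, "y": 0, "z": 0, "turn": 0}]'

```text
clock: 4.15
ee_pos: [0.5186, 0.021, 0.0969]
eef_rot: [3.138, -0.003, 0.059]
ft_force: [-1.0, -4.3, 6.2]
gripper_width: 0.0094
```

```bash
cat >> h.py <<'E'
def dial(ctr,ncam="scene",save=None):
    c=cam(ncam); g=c["pixels"].astype(float).mean(2).astype(np.float32)
    # rectified look at the dial plane, hub direction to the left
    ax=np.array([-.0595,.998]); ay=np.array([-ax[1],ax[0]])
    n=240; r=np.linspace(-.034,.034,n)
    X,Y=np.meshgrid(-r,-r) # cols: left=+ax ; rows: up=... 
    P=np.zeros((n,n,3)); P[...,:2]=np.array(ctr)+X[...,None]*ax+Y[...,None]*(-ay); P[...,2]=.054
    uv=proj(c,P.reshape(-1,3)).reshape(n,n,2).astype(np.float32)
    im=cv2.remap(g,uv[...,0].copy(),uv[...,1].copy(),cv2.INTER_CUBIC)
    if save: cv2.imwrite(f"pics/{save}.png",cv2.resize(np.clip(im*1.2,0,255),None,fx=2,fy=2))
    return im
E
python3 - <<'E'
from h import *
s=env.read_state();print(s["ee_pos"],s["ft_force"])
cam("scene","scene5",(180,170,350,310),4)
e=s["ee_pos"][:2]+.05*np.array([-.0595,.998]); print(e)
dial(e,save="dial5")
E
```

```text
[0.51858477 0.02096253 0.09688611] [-1.03751281 -4.3395419   6.20377125]
[0.51560977 0.07086253][ WARN:0@1.071] global loadsave.cpp:1063 imwrite_ Unsupported depth image for selected encoder is fallbacked to CV_8U.
```

View pics/scene5.png

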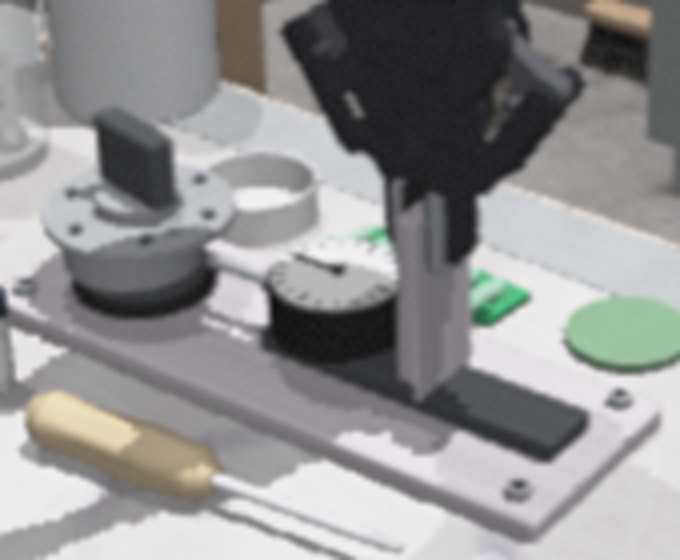

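View pics/dial5.png

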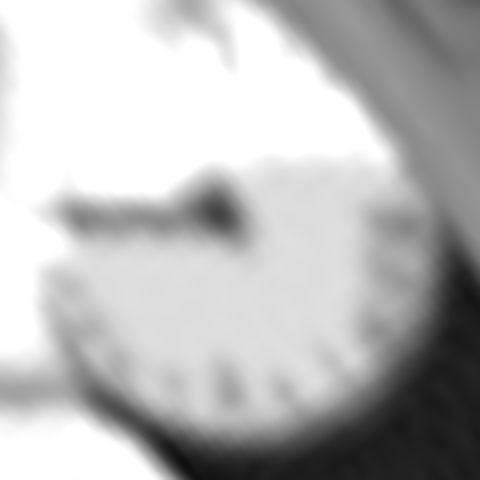

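Emit:
step_arm --deltas '[{"x": 0, "y": -0.02, "z": 0, "turn": 0}, {"x": 0, "y": 0, "z": 0, "turn": 0}]'

```text
clock: 4.45
ee_pos: [0.5184, 0.0235, 0.0969]
eef_rot: [3.138, -0.003, 0.059]
ft_force: [-0.9, -5.5, 4.9]
gripper_width: 0.0094
```

```bash
sed -i 's/np.clip(im\*1.2,0,255)/np.clip(im*.95,0,255).astype(np.uint8)/' h.py
python3 - <<'E'
from h import *
s=env.read_state();print(s["ee_pos"],s["ft_force"])
e=s["ee_pos"][:2]+.05*np.array([-.0595,.998])+[.003,.001]
dial(e,save="dial6")
E
```

```text
[0.51844309 0.02350954 0.09688231] [-0.87462766 -5.4744976   4.93963534]
```

View pics/dial6.png

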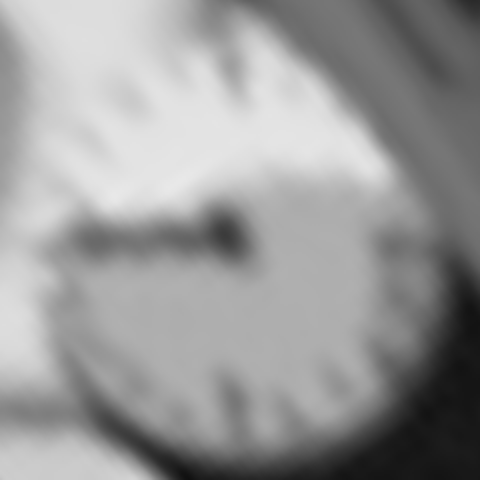

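Emit:
step_arm --deltas '[{"x": 0, "y": -0.015, "z": 0, "turn": 0}, {"x": 0, "y": 0, "z": 0, "turn": 0}]'

```text
clock: 4.7
ee_pos: [0.5183, 0.0256, 0.0969]
eef_rot: [3.138, -0.003, 0.059]
ft_force: [-2.1, -6.1, 5.0]
gripper_width: 0.0097
```

```bash
cat > d.py <<'E'
import sys
from h import *
s=env.read_state();print(s["ee_pos"],s["ft_force"])
e=s["ee_pos"][:2]+.05*np.array([-.0595,.998])+[.003,.001]
dial(e,save=sys.argv[1])
E
python3 d.py dial7
```

```text
[0.51832959 0.02561765 0.09689325] [-2.07760748 -6.11556408  4.99429002]
```

View pics/dial7.png

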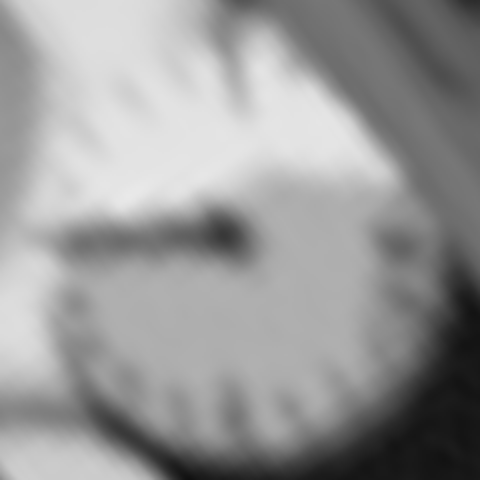

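Emit:
step_arm --deltas '[{"x": 0, "y": -0.015, "z": 0, "turn": 0}, {"x": 0, "y": 0, "z": 0, "turn": 0}]'

```text
clock: 4.95
ee_pos: [0.5182, 0.0278, 0.0969]
eef_rot: [3.138, -0.003, 0.059]
ft_force: [-2.4, -5.8, 6.1]
gripper_width: 0.0093
```

```bash
python3 d.py dial8
```

```text
[0.51818249 0.02780229 0.09686544] [-2.41966743 -5.80926891  6.11586316]
```

View pics/dial8.png

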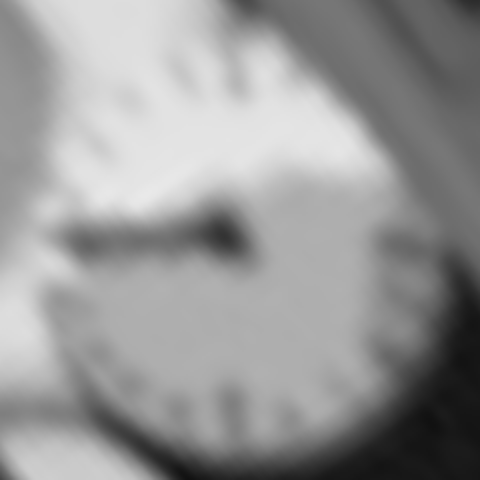

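Emit:
step_arm --deltas '[{"x": 0, "y": -0.015, "z": 0, "turn": 0}, {"x": 0, "y": 0, "z": 0, "turn": 0}]'

```text
clock: 5.2
ee_pos: [0.5181, 0.0301, 0.0969]
eef_rot: [3.138, -0.003, 0.059]
ft_force: [-2.4, -6.2, 6.4]
gripper_width: 0.0095
```

```bash
python3 d.py dial9
```

```text
[0.51806497 0.03005905 0.09688145] [-2.37665587 -6.21895329  6.41598963]
```

View pics/dial9.png

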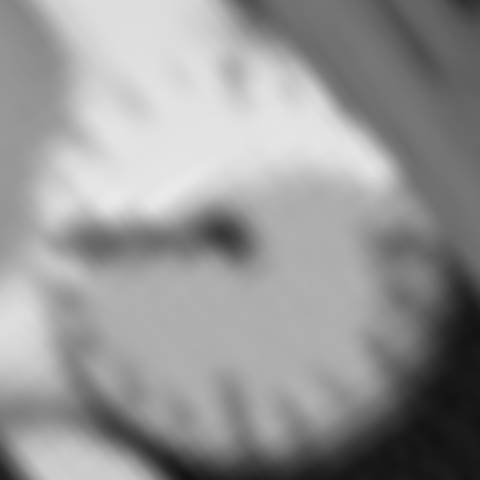

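Emit:
step_arm --deltas '[{"x": 0, "y": -0.015, "z": 0, "turn": 0}, {"x": 0, "y": 0, "z": 0, "turn": 0}]'

```text
clock: 5.45
ee_pos: [0.5179, 0.032, 0.0969]
eef_rot: [3.137, -0.003, 0.059]
ft_force: [-1.7, -7.4, 5.4]
gripper_width: 0.0094
```

```bash
python3 d.py dial10
```

```text
[0.51793448 0.032015   0.09686711] [-1.66072623 -7.39207542  5.42303495]
```

View pics/dial10.png

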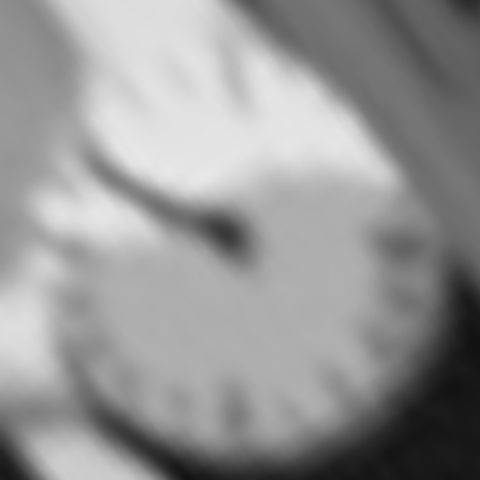

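Emit:
step_arm --deltas '[{"x": 0, "y": -0.015, "z": 0, "turn": 0}, {"x": 0, "y": 0, "z": 0, "turn": 0}]'

```text
clock: 5.7
ee_pos: [0.5178, 0.0341, 0.0969]
eef_rot: [3.137, -0.003, 0.059]
ft_force: [-1.8, -8.9, 5.6]
gripper_width: 0.0096
```

```bash
python3 d.py dial11
```

```text
[0.51784296 0.03411053 0.09689301] [-1.78290252 -8.94007298  5.60954905]
```

View pics/dial11.png

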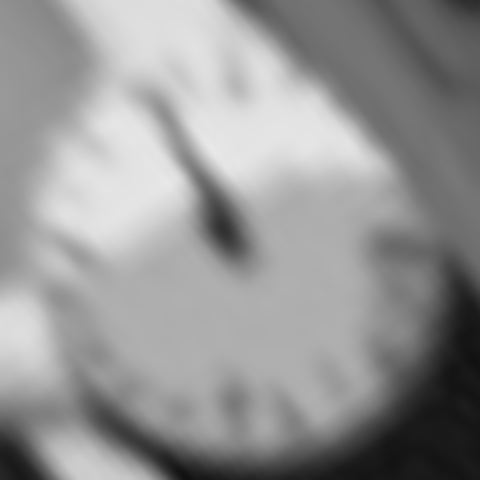

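Emit:
step_arm --deltas '[{"x": 0, "y": 0, "z": 0, "turn": 0}, {"x": 0, "y": 0, "z": 0, "turn": 0}, {"x": 0, "y": 0, "z": 0, "turn": 0}, {"x": 0, "y": 0, "z": 0, "turn": 0}, {"x": 0, "y": 0, "z": -0.2, "turn": 0}, {"x": 0, "y": 0, "z": -0.2, "turn": 0}, {"x": 0, "y": 0, "z": -0.2, "turn": 0}, {"x": 0, "y": 0, "z": -0.2, "turn": 0}]' --gripper 0.2

```text
clock: 6.55
ee_pos: [0.5161, 0.0366, 0.216]
eef_rot: [-3.142, 0.0, 0.059]
ft_force: [0.8, -0.0, -0.0]
gripper_width: 0.0512
```

Run:
```python
from h import *
s=env.read_state();print(s["ee_pos"],s["ft_force"],s["joint_positions"])
cam("scene","scene12",(180,170,350,310),4)
cam("top","top12",(195,150,355,290))
dial([.5178,.085],save="dial12")
```

```text
[0.51610679 0.0366069  0.21596094] [ 0.79526695 -0.01535905 -0.02847092] [-1.63061361e-01  3.78297093e-02  1.79607275e+00  2.14762562e-05
  1.30794798e+00  1.34861332e+00]
```

View pics/scene12.png

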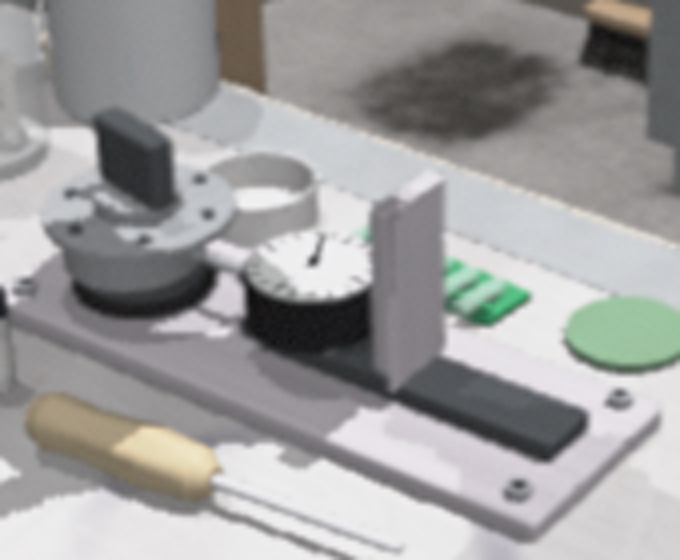

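View pics/top12.png

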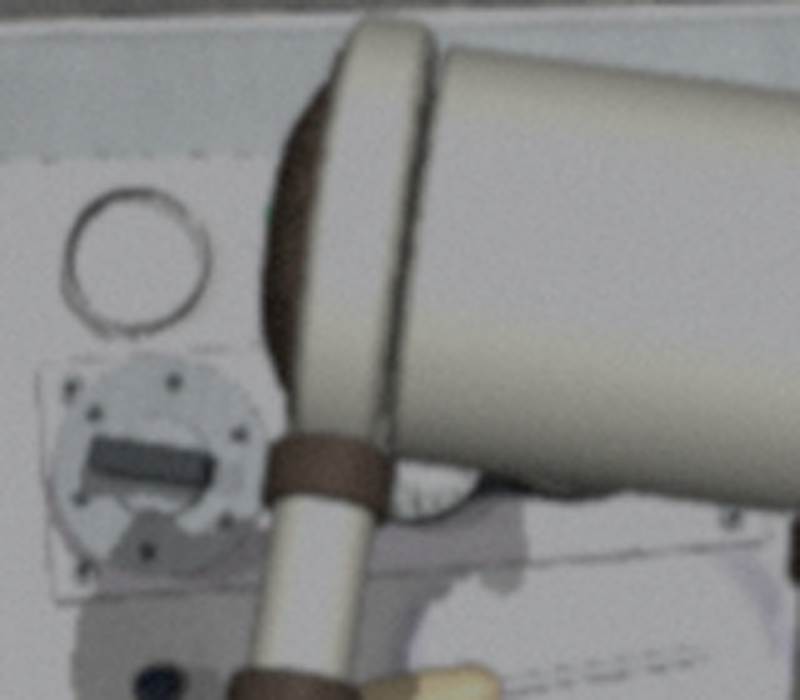

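View pics/dial12.png

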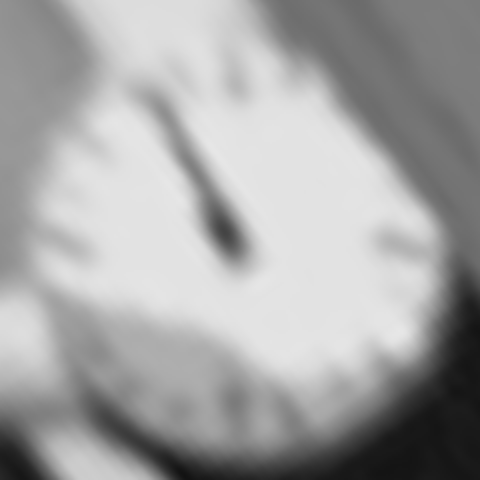

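Emit:
step_arm --deltas '[{"x": 0.0045, "y": -0.247, "z": 0, "turn": 0}, {"x": 0.0045, "y": -0.247, "z": 0, "turn": 0}, {"x": 0.0045, "y": -0.247, "z": 0, "turn": 0}, {"x": 0.0045, "y": -0.247, "z": 0, "turn": 0}, {"x": 0, "y": 0, "z": 0, "turn": -0.021}, {"x": 0, "y": 0, "z": 0, "turn": -0.021}, {"x": 0, "y": 0, "z": 0, "turn": -0.021}, {"x": 0, "y": 0, "z": 0, "turn": -0.021}, {"x": 0, "y": 0, "z": 0, "turn": -0.021}, {"x": 0, "y": 0, "z": 0, "turn": -0.021}, {"x": 0, "y": 0, "z": 0, "turn": -0.021}, {"x": 0, "y": 0, "z": 0, "turn": -0.021}]'

```text
clock: 7.9
ee_pos: [0.5093, 0.1845, 0.213]
eef_rot: [-3.139, 0.002, 1.12]
ft_force: [-0.4, 0.5, -0.5]
gripper_width: 0.0511
```

Emit:
step_arm --deltas '[{"x": 0, "y": 0, "z": 0.1, "turn": -0.021}, {"x": 0, "y": 0, "z": 0.1, "turn": -0.021}, {"x": 0, "y": 0, "z": 0.15, "turn": 0}, {"x": 0, "y": 0, "z": 0.1, "turn": 0}, {"x": 0, "y": 0, "z": 0, "turn": 0}]'

```text
clock: 8.4
ee_pos: [0.5077, 0.1842, 0.1437]
eef_rot: [-3.135, 0.002, 1.378]
ft_force: [-0.8, 0.2, 0.0]
gripper_width: 0.0512
```

Run:
```python
from h import *
s=env.read_state();print(s["ee_pos"],s["eef_rot"],s["ft_force"],s["joint_positions"])
cam("scene","scene13",(180,150,350,290),4)
cam("top","top13",(195,150,355,290))
dial([.5178,.085],save="dial13")
```

```text
[0.50772853 0.18422891 0.14370241] [-3.13472095e+00  2.22573060e-03  1.37805344e+00] [-0.83718962  0.24672371  0.02961556] [1.24208021e-01 1.82034554e-01 1.79128470e+00 2.91243172e-05
 1.17549652e+00 3.16947241e-01]
```

View pics/scene13.png

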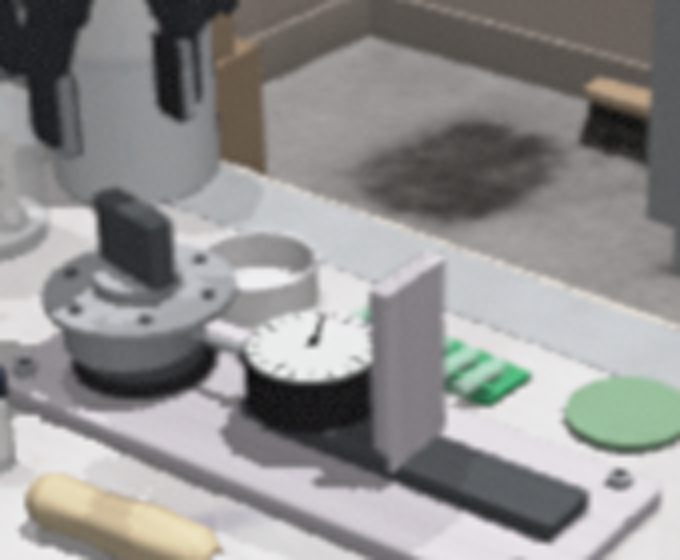

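View pics/top13.png

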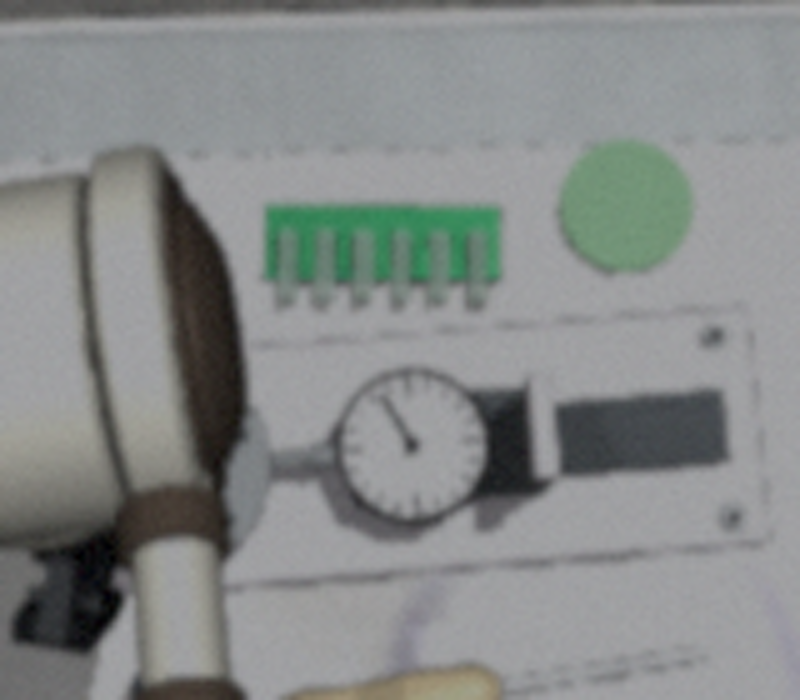

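Run:
```python
from h import *
c=cam("top")
f=lambda L:[(195+(x+.5)/5-.5,150+(y+.5)/5-.5) for x,y in L]
print(onz(c,f([(411,444)]),.054), onz(c,f([(411,444)]),.056))
```

```text
[[0.51727083 0.08616791 0.054     ]] [[0.51713564 0.08613638 0.056     ]]
```

Emit:
step_arm --deltas '[{"x": 0.002, "y": 0.015, "z": 0.12, "turn": 0}, {"x": 0, "y": 0, "z": 0.12, "turn": 0}, {"x": 0, "y": 0, "z": 0.12, "turn": 0}, {"x": 0, "y": 0, "z": 0, "turn": 0}]'

```text
clock: 9.0
ee_pos: [0.5114, 0.1842, 0.092]
eef_rot: [-3.138, 0.001, 1.378]
ft_force: [-0.3, -0.2, 0.4]
gripper_width: 0.0512
```

Run:
```python
from h import *
s=env.read_state();print(s["ee_pos"],s["eef_rot"],s["ft_force"],s["moment"])
cam("scene","scene14",(180,150,350,290),4)
```

```text
[0.51135167 0.18420115 0.09195619] [-3.13840311e+00  1.05172367e-03  1.37817627e+00] [-0.27112774 -0.22069446  0.42904686] [-0.00017579  0.06045385  0.00909222]
```

View pics/scene14.png

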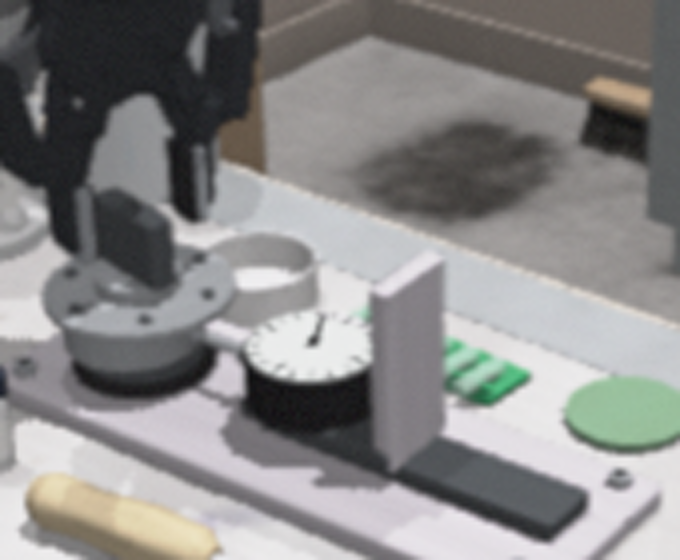

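Emit:
step_arm --deltas '[{"x": 0, "y": -0.006, "z": 0.03, "turn": 0}, {"x": 0, "y": 0, "z": 0, "turn": 0}, {"x": 0, "y": 0, "z": 0, "turn": 0}, {"x": 0, "y": 0, "z": 0, "turn": 0}, {"x": 0, "y": 0, "z": 0, "turn": 0}]' --gripper -0.6 --grip_force 20

```text
clock: 9.55
ee_pos: [0.512, 0.1846, 0.0893]
eef_rot: [3.141, -0.0, 1.378]
ft_force: [-0.4, 0.2, -0.1]
gripper_width: 0.0173
```

Run:
```python
from h import *
s=env.read_state();print(s["ee_pos"],s["eef_rot"],s["ft_force"],s["moment"],s["gripper_width"])
cam("scene","scene15",(180,150,350,290),4)
```

```text
[0.51195347 0.18461366 0.08930562] [ 3.14097702e+00 -2.46395551e-04  1.37827861e+00] [-0.36989948  0.24598713 -0.12971607] [ 0.03807082  0.03033931 -0.01502567] 0.017272450235463185
```

View pics/scene15.png

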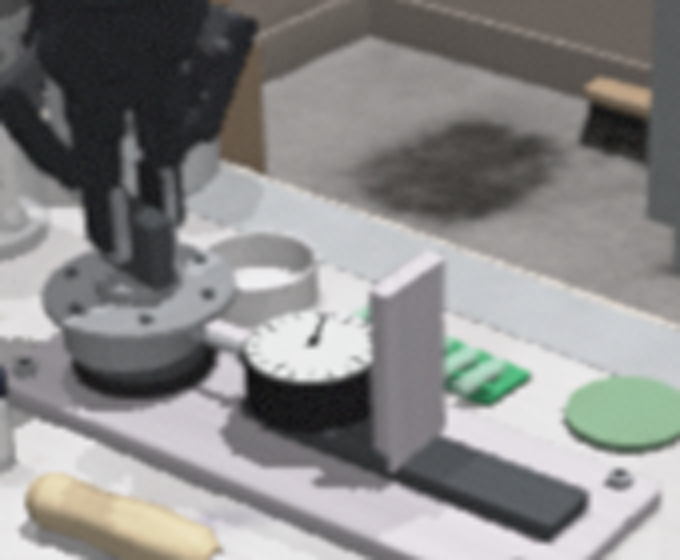

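Emit:
step_arm --deltas '[{"x": 0, "y": 0, "z": 0, "turn": 0}, {"x": 0, "y": 0, "z": 0, "turn": 0}, {"x": 0, "y": 0, "z": 0, "turn": 0}]' --gripper -1 --grip_force 20

```text
clock: 9.9
ee_pos: [0.5115, 0.1847, 0.0892]
eef_rot: [-3.141, -0.0, 1.378]
ft_force: [-4.0, 0.9, 4.8]
gripper_width: 0.0138
```

```bash
cat > s.py <<'E'
from h import *
s=env.read_state()
R=Ro.from_euler("xyz",s["eef_rot"]).as_matrix()
print("pos",s["ee_pos"].round(4),"rot",s["eef_rot"].round(4),"F",s["ft_force"].round(2),"Ftool",(R.T@s["ft_force"]).round(2),"Mz",s["moment"][2].round(3),"w",round(s["gripper_width"],4),"q1,q6",s["joint_positions"][[0,5]].round(3))
E
python3 s.py
```

```text
pos [0.5115 0.1847 0.0892] rot [-3.1410e+00 -1.0000e-04  1.3783e+00] F [-3.95  0.87  4.79] Ftool [ 0.09 -4.05 -4.79] Mz 0.013 w 0.0138 q1,q6 [0.124 0.316]
```

```bash
cat >> h.py <<'E'
def read_dial(ctr=(.5173,.0862),n="top",save=None,rng=(5,18)):
    im=dial(ctr,n,save); s=240/68
    p=cv2.warpPolar(im,(int(30*s),720),(119.5,119.5),30*s,cv2.WARP_POLAR_LINEAR)
    prof=p[:,int(rng[0]*s):int(rng[1]*s)].mean(1)
    prof=np.median(prof)-prof; i=int(prof.argmax()); k=np.arange(i-30,i+31); w=np.clip(prof[k%720]-.4*prof[i],0,None)
    a=(k*w).sum()/w.sum()/2  # deg, clockwise from right in the picture
    return ((a-180)%360)/18, float(prof[i])
E
python3 -c "
from h import *
print(read_dial(save='d16'),read_dial((.5178,.085),'scene'))"
```

```text
(np.float64(3.8323297778885856), 50.26953887939453) (np.float64(3.275983299151357), 90.29017639160156)
```

View pics/d16.png

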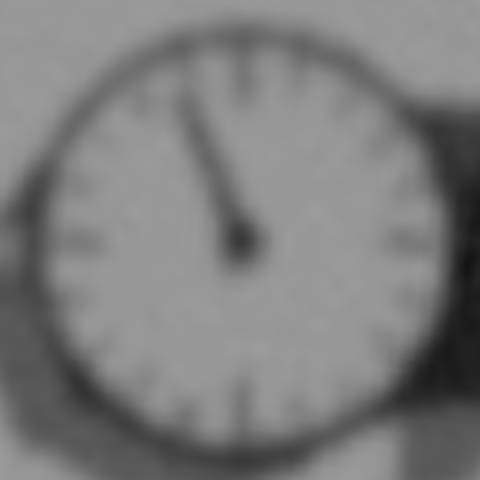

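Emit:
step_arm --deltas '[{"x": 0, "y": -0.006, "z": 0, "turn": 0}, {"x": 0, "y": 0, "z": 0, "turn": -0.0238}, {"x": 0, "y": 0, "z": 0, "turn": -0.0238}, {"x": 0, "y": 0, "z": 0, "turn": 0}]'

```text
clock: 10.4
ee_pos: [0.5111, 0.1848, 0.0892]
eef_rot: [3.141, -0.0, 1.678]
ft_force: [-1.5, 0.8, 4.3]
gripper_width: 0.0138
```

```bash
cat >> s.py <<'E'
print("dial",read_dial())
E
python3 s.py
```

```text
pos [0.5111 0.1848 0.0892] rot [ 3.1408e+00 -1.0000e-04  1.6779e+00] F [-1.48  0.82  4.28] Ftool [ 0.98 -1.38 -4.28] Mz 0.066 w 0.0138 q1,q6 [0.124 0.017]
dial (np.float64(5.292490262434588), 44.932281494140625)
```

Emit:
step_arm --deltas '[{"x": 0, "y": 0, "z": 0, "turn": -0.0238}, {"x": 0, "y": 0, "z": 0, "turn": -0.0238}, {"x": 0, "y": 0, "z": 0, "turn": -0.0238}, {"x": 0, "y": 0, "z": 0, "turn": 0}]'

```text
clock: 10.85
ee_pos: [0.5111, 0.1848, 0.0892]
eef_rot: [3.141, 0.0, 2.125]
ft_force: [-2.2, 1.5, 4.8]
gripper_width: 0.0137
```

```bash
python3 s.py
```

```text
pos [0.5111 0.1848 0.0892] rot [3.1411e+00 2.0000e-04 2.1252e+00] F [-2.21  1.47  4.82] Ftool [ 2.41 -1.1  -4.83] Mz 0.16 w 0.0137 q1,q6 [ 0.125 -0.43 ]
dial (np.float64(7.447624511340147), 51.765159606933594)
```

Emit:
step_arm --deltas '[{"x": 0, "y": 0, "z": 0, "turn": -0.0238}, {"x": 0, "y": 0, "z": 0, "turn": -0.0238}, {"x": 0, "y": 0, "z": 0, "turn": -0.0238}, {"x": 0, "y": 0, "z": 0, "turn": 0}]'

```text
clock: 11.3
ee_pos: [0.511, 0.1848, 0.0891]
eef_rot: [3.141, 0.0, 2.574]
ft_force: [-1.6, 1.1, 5.5]
gripper_width: 0.0139
```

```bash
python3 s.py
```

```text
pos [0.511  0.1848 0.0891] rot [3.1414e+00 3.0000e-04 2.5736e+00] F [-1.58  1.12  5.49] Ftool [ 1.94  0.09 -5.49] Mz 0.095 w 0.0139 q1,q6 [ 0.124 -0.878]
dial (np.float64(9.129716877636907), 48.49104309082031)
```

Emit:
step_arm --deltas '[{"x": 0, "y": 0, "z": 0, "turn": -0.0238}, {"x": 0, "y": 0, "z": 0, "turn": -0.0238}, {"x": 0, "y": 0, "z": 0, "turn": -0.0238}, {"x": 0, "y": 0, "z": 0, "turn": 0}]'

```text
clock: 11.75
ee_pos: [0.511, 0.1847, 0.0892]
eef_rot: [-3.142, 0.0, 3.022]
ft_force: [-3.0, 0.3, 5.7]
gripper_width: 0.0132
```

```bash
python3 s.py
```

```text
pos [0.511  0.1847 0.0892] rot [-3.1416e+00  4.0000e-04  3.0223e+00] F [-2.98  0.31  5.69] Ftool [ 2.99 -0.04 -5.69] Mz 0.107 w 0.0132 q1,q6 [ 0.124 -1.327]
dial (np.float64(9.957647603524038), 48.038169860839844)
```

Emit:
step_arm --deltas '[{"x": 0, "y": 0, "z": 0, "turn": -0.0238}, {"x": 0, "y": 0, "z": 0, "turn": -0.0238}, {"x": 0, "y": 0, "z": 0, "turn": -0.0238}, {"x": 0, "y": 0, "z": 0, "turn": 0}]'

```text
clock: 12.2
ee_pos: [0.511, 0.1846, 0.0892]
eef_rot: [-3.141, 0.0, -2.812]
ft_force: [-1.3, 0.7, 5.3]
gripper_width: 0.0138
```

```bash
python3 s.py
```

```text
pos [0.511  0.1846 0.0892] rot [-3.1412e+00  3.0000e-04 -2.8122e+00] F [-1.26  0.7   5.26] Ftool [ 0.96  1.07 -5.26] Mz 0.09 w 0.0138 q1,q6 [ 0.124 -1.776]
dial (np.float64(9.739171868200389), 49.0831298828125)
```

Emit:
step_arm --deltas '[{"x": 0, "y": 0, "z": 0, "turn": -0.0238}, {"x": 0, "y": 0, "z": 0, "turn": -0.0238}, {"x": 0, "y": 0, "z": 0, "turn": -0.0238}, {"x": 0, "y": 0, "z": 0, "turn": 0}]'

```text
clock: 12.65
ee_pos: [0.5111, 0.1845, 0.0891]
eef_rot: [-3.141, 0.0, -2.364]
ft_force: [-1.8, 0.0, 5.3]
gripper_width: 0.0136
```

```bash
python3 s.py
```

```text
pos [0.5111 0.1845 0.0891] rot [-3.1409e+00  1.0000e-04 -2.3636e+00] F [-1.79  0.03  5.31] Ftool [ 1.26  1.27 -5.31] Mz 0.104 w 0.0136 q1,q6 [ 0.124 -2.224]
dial (np.float64(8.499625791046977), 50.769920349121094)
```

Emit:
step_arm --deltas '[{"x": 0, "y": 0, "z": 0, "turn": -0.0238}, {"x": 0, "y": 0, "z": 0, "turn": -0.0238}, {"x": 0, "y": 0, "z": 0, "turn": -0.0238}, {"x": 0, "y": 0, "z": 0, "turn": 0}]'

```text
clock: 13.1
ee_pos: [0.5111, 0.1845, 0.0892]
eef_rot: [-3.141, -0.0, -1.915]
ft_force: [-1.7, 0.0, 4.3]
gripper_width: 0.0133
```

```bash
python3 s.py
```

```text
pos [0.5111 0.1845 0.0892] rot [-3.1408e+00 -3.0000e-04 -1.9150e+00] F [-1.74  0.04  4.32] Ftool [ 0.55  1.65 -4.32] Mz 0.061 w 0.0133 q1,q6 [ 0.124 -2.673]
dial (np.float64(6.526347189564401), 52.999359130859375)
```

Run:
```python
import numpy as np
from scipy.optimize import curve_fit
t=np.array([1.378,1.678,2.125,2.574,3.022,3.471,3.9196,4.368]); p=np.array([3.832,5.292,7.448,9.130,9.958,9.739,8.500,6.526])
for sl in (slice(0,8),slice(1,8),slice(2,7)):
  for fix in (0,1):
    f=(lambda x,m,t0:m+5*np.cos(x-t0)) if fix else (lambda x,m,t0,A:m+A*np.cos(x-t0))
    o,c=curve_fit(f,t[sl],p[sl],p0=[5,3.1]+([] if fix else [5])); print(o,np.sqrt(np.diag(c)),(p[sl]-f(t[sl],*o)).round(3))
```

```text
[4.78868627 3.14603972 5.18279694] [0.03088231 0.00477458 0.04491507] [ 0.059 -0.028 -0.049 -0.016  0.026  0.039  0.003 -0.034]
[4.89472503 3.15482924] [0.03153828 0.00845134] [-0.04  -0.072 -0.022  0.055  0.107  0.092 -0.002 -0.119]
[4.73596567 3.14760206 5.25329896] [0.02217912 0.0025877  0.03115498] [ 0.025 -0.026 -0.018  0.01   0.022 -0.    -0.013]
[4.89955384 3.15278238] [0.0349905  0.00989942] [-0.087 -0.035  0.045  0.101  0.09  -0.    -0.114]
[4.68682374 3.15064297 5.31351044] [0.02741732 0.00189243 0.03298638] [ 0.006 -0.011  0.002  0.009 -0.005]
[4.94261654 3.15806973] [0.02937359 0.01028582] [-0.056  0.016  0.062  0.039 -0.062]
```

Emit:
step_arm --deltas '[{"x": 0, "y": 0, "z": 0, "turn": 0.01974}, {"x": 0, "y": 0, "z": 0, "turn": 0.01974}, {"x": 0, "y": 0, "z": 0, "turn": 0.01974}, {"x": 0, "y": 0, "z": 0, "turn": 0.01974}, {"x": 0, "y": 0, "z": 0, "turn": 0.01974}, {"x": 0, "y": 0, "z": 0, "turn": 0}]'

```text
clock: 13.75
ee_pos: [0.5108, 0.1846, 0.0891]
eef_rot: [-3.141, -0.0, -2.541]
ft_force: [-2.5, -0.3, 6.6]
gripper_width: 0.0133
```

```bash
python3 s.py;python3 s.py
```

```text
pos [0.5108 0.1846 0.0891] rot [-3.1414e+00 -3.0000e-04 -2.5414e+00] F [-2.51 -0.33  6.56] Ftool [ 2.26  1.15 -6.55] Mz -0.155 w 0.0133 q1,q6 [ 0.124 -2.046]
dial (np.float64(9.117671293598379), 49.33966827392578)
pos [0.5109 0.1846 0.0891] rot [-3.1414e+00 -3.0000e-04 -2.5394e+00] F [-3.37 -0.31  5.86] Ftool [ 2.95  1.65 -5.86] Mz -0.103 w 0.0134 q1,q6 [ 0.124 -2.048]
dial (np.float64(9.113196478399114), 47.283599853515625)
```

Emit:
step_arm --deltas '[{"x": 0, "y": 0, "z": 0, "turn": 0.02122}, {"x": 0, "y": 0, "z": 0, "turn": 0.02122}, {"x": 0, "y": 0, "z": 0, "turn": 0.02122}, {"x": 0, "y": 0, "z": 0, "turn": 0.02122}, {"x": 0, "y": 0, "z": 0, "turn": 0.02122}, {"x": 0, "y": 0, "z": 0, "turn": 0.02122}, {"x": 0, "y": 0, "z": 0, "turn": 0.02122}, {"x": 0, "y": 0, "z": 0, "turn": 0.02122}, {"x": 0, "y": 0, "z": 0, "turn": 0.02122}, {"x": 0, "y": 0, "z": 0, "turn": 0}]'

```text
clock: 14.85
ee_pos: [0.5108, 0.1848, 0.0891]
eef_rot: [-3.142, -0.0, 2.541]
ft_force: [-2.9, 0.6, 6.6]
gripper_width: 0.0138
```

```bash
python3 s.py;python3 s.py
```

```text
pos [0.5108 0.1848 0.0891] rot [-3.1415e+00 -1.0000e-04  2.5414e+00] F [-2.9   0.56  6.59] Ftool [ 2.71 -1.17 -6.59] Mz -0.126 w 0.0138 q1,q6 [ 0.124 -0.846]
dial (np.float64(8.98166492115588), 53.03266906738281)
pos [0.5108 0.1848 0.0891] rot [-3.1416e+00 -2.0000e-04  2.5436e+00] F [-3.39  0.    7.13] Ftool [ 2.81 -1.91 -7.12] Mz -0.095 w 0.0138 q1,q6 [ 0.124 -0.848]
dial (np.float64(8.97578310733164), 52.632286071777344)
```

Emit:
step_arm --deltas '[{"x": 0, "y": 0, "z": 0, "turn": 0.0}, {"x": 0, "y": 0, "z": 0, "turn": -0.0195}, {"x": 0, "y": 0, "z": 0, "turn": -0.0195}, {"x": 0, "y": 0, "z": 0, "turn": -0.0195}, {"x": 0, "y": 0, "z": 0, "turn": -0.0195}, {"x": 0, "y": 0, "z": 0, "turn": -0.0195}, {"x": 0, "y": 0, "z": 0, "turn": 0}]'

```text
clock: 15.65
ee_pos: [0.511, 0.1847, 0.0892]
eef_rot: [-3.141, 0.0, -3.123]
ft_force: [-1.6, 0.7, 4.8]
gripper_width: 0.0133
```

```bash
python3 s.py;python3 s.py
```

```text
pos [0.511  0.1847 0.0892] rot [-3.1414e+00  4.0000e-04 -3.1232e+00] F [-1.57  0.7   4.79] Ftool [ 1.56  0.73 -4.79] Mz 0.131 w 0.0133 q1,q6 [ 0.124 -1.465]
dial (np.float64(9.982249643939468), 49.627784729003906)
pos [0.511  0.1847 0.0892] rot [-3.1414e+00  4.0000e-04 -3.1252e+00] F [-2.87  0.8   5.55] Ftool [ 2.86  0.84 -5.56] Mz 0.128 w 0.0138 q1,q6 [ 0.124 -1.463]
dial (np.float64(9.98464618011127), 49.21849822998047)
```

Emit:
step_arm --deltas '[{"x": 0, "y": 0, "z": 0, "turn": 0}, {"x": 0, "y": 0, "z": 0, "turn": 0}, {"x": 0, "y": 0, "z": 0, "turn": 0}, {"x": 0, "y": 0, "z": 0, "turn": 0}, {"x": 0, "y": 0, "z": -0.1, "turn": 0}, {"x": 0, "y": 0, "z": -0.2, "turn": 0}, {"x": 0, "y": 0, "z": -0.2, "turn": 0}, {"x": 0, "y": 0, "z": -0.2, "turn": 0}, {"x": 0, "y": 0, "z": -0.2, "turn": 0}, {"x": 0, "y": 0, "z": 0, "turn": 0}]' --gripper 0.2

```text
clock: 16.75
ee_pos: [0.5138, 0.1852, 0.2304]
eef_rot: [3.14, 0.011, -3.122]
ft_force: [0.2, 0.3, -0.4]
gripper_width: 0.0511
```

```bash
python3 s.py; python3 -c "
from h import *
cam('scene','scene20',(150,150,350,290),4)
cam('top','top20',(195,150,355,290))
"
```

```text
pos [0.5138 0.1852 0.2304] rot [ 3.1405  0.0109 -3.1218] F [ 0.17  0.34 -0.38] Ftool [-0.18  0.34  0.38] Mz 0.024 w 0.0511 q1,q6 [ 0.125 -1.466]
dial (np.float64(9.825803701671482), 46.520912170410156)
```

View pics/scene20.png

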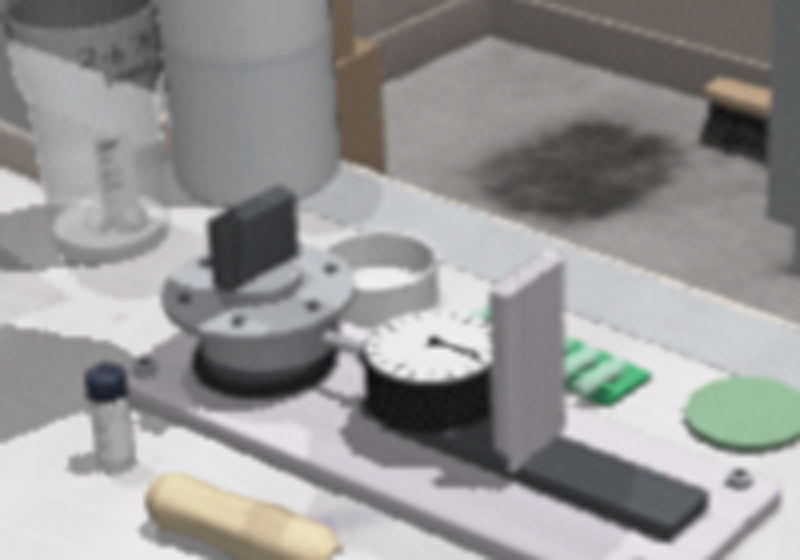

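View pics/top20.png

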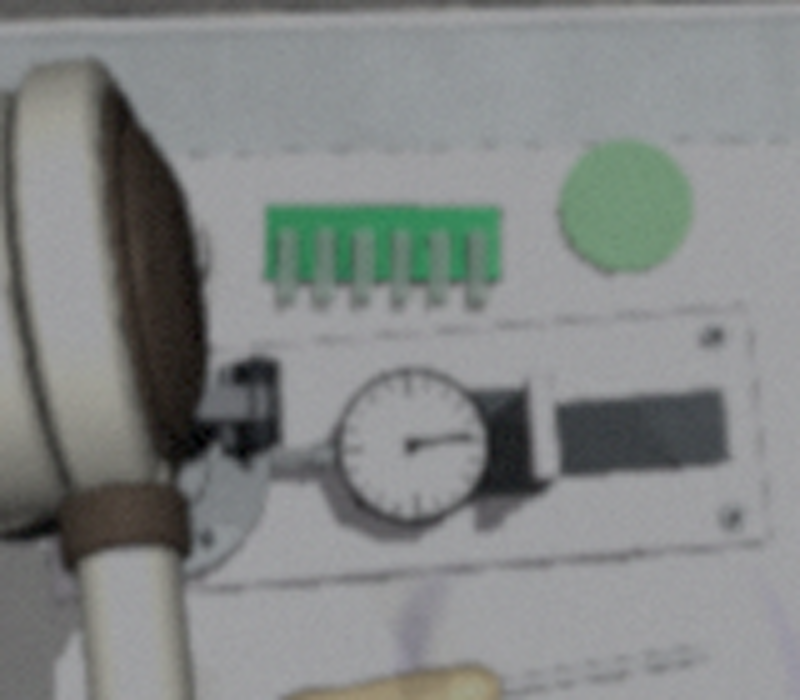

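Run:
```python
from h import *
s=cam("scene")
f2=lambda L:[(150+(x+.5)/4-.5,150+(y+.5)/4-.5) for x,y in L]
P=onz(s,f2([(212,218),(282,187),(234,225),(297,194)]),.093); print(P)
for a,b in((0,1),(2,3)): d=P[b]-P[a]; print(np.hypot(*d[:2]),np.degrees(np.arctan2(d[1],d[0])))
print([read_dial() for _ in range(2)])
print(env.hand_in())
```

```text
[[0.49001103 0.18848414 0.093     ]
 [0.53021397 0.18583991 0.093     ]
 [0.49121323 0.17589096 0.093     ]
 [0.52926594 0.17542493 0.093     ]]
0.04028980182129245 -3.7630414946723065
0.038055565737071535 -0.701654076276465
[(np.float64(9.826470981658737), 47.208404541015625), (np.float64(9.819323177347371), 47.21660614013672)]
the job is handed in; nothing more can be done
None
```

I slid the gauge up by its tab until the dial read about 3.4–3.8 mm pressed in, then let go of the tab. I then pinched the hub's bar and turned it about 171° anticlockwise. The plunger rose to a peak of just under 10 mm and fell again to 6.5 mm, well short of its 20 mm stop.

**Finding the high spot:** I fitted a cosine to eight dial readings, which put the high spot at a tool yaw of about 3.15 rad. A check turning the other way gave about 3.166 rad. I left the hub at about 3.16 rad, released it and lifted the gripper clear, then handed in at about 17 s.

**Last checks:**
- **Dial:** it reads a steady 9.82 mm, against 9.98 mm while I was still holding the hub. The drop matches the rubber mount springing back from the small side force I measured; it would take about a 14° turn to explain it otherwise.
- **Bar angle:** a rough camera measurement puts the bar within about 1–5° of the angle I left it at, so I saw no sign the hub turned on release.
- **Side force on the hub:** never above about 4 N in any reading, which is under 1 mm of the 4 mm allowed. I did not record it between readings.
- **Small things:** the rack, petri dish, vial, jar cap and screwdriver look unmoved in the camera views.

**One disagreement:** my fit gave a swing of about 5.2 mm either side of the middle, rather than the stated 5 mm. I put this down to small side loads on the hub and dial-reading error; it makes little difference to where the peak is.

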